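Turn the small cutting board round in the slide-jaw oiling clamp

TASK

The plain face of the small cutting board in the oiling clamp is done. Slide the clamp's jaw open, lift the board up out of the clamp, turn it round so that its face with the juice groove looks to the front of the clamp (towards you), stand it back in the same place on the same lower edge and slide the jaw fully shut on it. Keep the board upright throughout and leave the other things where they stand.

Things in the scene. Friction and masses are not known exactly. Their poses are not given: they have to be found in the camera images.
- clamp: Slide-jaw clamp fixed to the worktop: dark steel plate 90 x 320 x 15 mm (x, y, z; y from -125 to +195) with dark wooden jaws. Origin on the worktop under the middle of the board's place. -x is its front, towards the robot; y runs from the fixed to the sliding jaw. The board stands on the plate (z = 15 mm), its ends in upright slots of the jaws, 23 mm wide, 15 mm deep, mouths rounded by 6 mm
- fixed_slot (a point): Middle of the back wall of the fixed jaw's slot, on the plate, at clamp y = -75.5 mm, z = 15 mm. The fixed jaw reaches from y = -60 to -110 mm and is 85 mm high; its slot is open at the top, with rounded edges.
- jaw (a joint): Sliding jaw: 0 shut (its slot's back wall at clamp y = +75.5 mm; starts within 3 mm of that), grows to 0.06 m as it slides to clamp +y, away from the board. 3 N friction, stays where left. Jaw 127 mm high; its top lip (underside at z = 117 mm) reaches 15 mm over the board's upper corner, so the board lifts out only when the jaw is open more than about 20 mm.
- jaw_grip (a point): Centre of the steel grip lug on top of the sliding jaw: lug 20 mm thick (clamp x), 32 mm long (clamp y), 30 mm high, this point 149 mm above the worktop. Pinch it across clamp x, slide it along clamp y. Moves with the jaw; at clamp y = +92 mm when shut.
- board: Small light-wood cutting board on its long edge: 20 mm thick (x), 150 long (y), 100 high (z), 0.15 to 0.3 kg. Origin: centre of its underside. Its -x face has a 7 mm wide juice groove running round it, the +x face is plain. At the start its -x points to clamp +x (groove to the rear); at the end its axes must run as the clamp's. It can stand by itself on a level surface.
- grooved_face (a point): Centre of the board's grooved face: 10 mm from the board's mid-plane, 50 mm above its underside.
- mug: Bystander, leave alone: white mug with handle, 88 x 119 x 99 mm high; origin at the centre of its underside.
- jam_jar: Bystander, leave alone: jam jar with yellow lid, 66 mm diameter, 100 mm high; origin at the centre of its underside.
- grinder: Bystander, leave alone: wooden pepper grinder, 58 mm diameter, 140 mm high; origin at the centre of its underside.
- lemon: Bystander, leave alone: lemon, 71 x 53 x 51 mm; origin at the centre of its underside.
- canister: Bystander, leave alone: white canister, 102 mm diameter, 140 mm high; origin at the centre of its underside.
There are look-alikes about, which are no part of the job. There is more than one size of the board; the one meant has the size given above.

How it is judged:
On the way, in this order (a step that is already met when the one before it is completed fails the run):
1. the jaw is slid open at least 20 mm with the board still standing in the clamp (value of joint jaw above 0.02 m and z of board in the frame of clamp below 0.025 m), for 0.1 s.
2. the board is lifted up out of the clamp, at least 40 mm (z of board in the frame of clamp above 0.055 m), for 0.1 s.
3. the board stands in its place in the clamp again, groove to the front (within 12 mm) (x of board in the frame of clamp between -0.012 and 0.012 m and y of board in the frame of clamp between -0.012 and 0.012 m and z of board in the frame of clamp below 0.022 m and x of grooved_face in the frame of clamp below -0.002 m), for 0.1 s.
At the end, for the whole second after the job is handed in: The board stands at rest on the clamp's plate in its place (within 5 mm across and 7 mm along the clamp, underside within 4 mm of the plate, upright and square within 0.06 rad), its grooved face to the front of the clamp, and the sliding jaw is shut to within 6 mm (x of board in the frame of clamp between -0.005 and 0.005 m and y of board in the frame of clamp between -0.007 and 0.007 m and z of board in the frame of clamp below 0.019 m and angle between board's own z axis and vertical below 0.06 rad and angle between the y axis of board and the y axis of clamp, either way round below 0.06 rad and x of grooved_face in the frame of clamp below -0.005 m and value of joint jaw below 0.006 m and linear speed of board below 0.02 m/s); the robot touches nothing.
It fails at once if the board is tipped by more than 0.6 rad (angle between board's own z axis and vertical above 0.6 rad).
It fails at once if a bystander is moved by more than 30 mm (distance of any of mug, jam_jar, grinder, lemon, canister from where it was at the start of the episode above 0.03 m).
It also fails if it takes over 69 s, if anything falls off the work surface, if the arm or the gripper's body presses on something with over 40 N, if the wrist force passes 120 N, or if a joint passes its speed limit or range.

ROBOT

A 6-joint arm with a two-finger parallel gripper is mounted at the origin on a cart in front of the work surface, level with it; the furniture and walls round the work are solid. World frame = base frame: x ahead of the robot, y to its left, z up, the work surface at z = 0. Lengths are in m, angles in rad, forces in N, time in s.
With the tool pointing down it reaches from about 0.25 to 0.725 m from the base axis. Payload 9.7 kg.
Tool frame: the origin (TCP) lies at the very end of the fingers, on their centre line; the grasp point (between the pads) lies 19 mm behind it; z points along the fingers, y is the line along which they close (so a half turn about z gives the same grasp; the last joint's range is limited). The gripper opens to 85 mm and grips with 20 to 120 N. Pads are 22 mm wide; open, the fingers measure 114 mm over their backs; the gripper's body (76 mm by 85 mm) begins 54 mm behind the grasp point. The pads swing forward as they close: fully open they stand 13 mm farther back than shut.
Start: joints at [-1.345, 0.087, 0.176, 1.66, 0, 1.571], TCP at [0.123, -0.536, 0.231] pointing down, gripper open.
Joint ranges: [-3.13, 3.13], [-0.85, 1.81], [-1.15, 1.24], [-2.2, 2.28], [-1.44, 1.52], [-3.14, 3.14]. Speed limits (rad/s): [2.22, 2.22, 2.57, 3.14, 3.14, 3.14].

INTERFACE

Orientations are given as a unit quaternion [w, x, y, z].
In Python, from rig import robot, hand, vision, get_t, get_joint_positions, get_qvel, get_effort, get_position, get_orientation, get_contact_force, get_moment, get_finger_gap, get_grasp_force gives the robot as it stands. The module is installed in compiled form; this text tells all that it offers. Calls block until the motion is done:
- robot.movep(position, orientation): joint-space move of the TCP to a pose.
- robot.move_l(position, rate=0.15, ori=None, guard=None): straight line of the TCP; ori=None keeps the orientation; rate is the mean speed in m/s. With guard (N) it stops when the force on the tool has changed by that much, and returns True; else False.
- robot.movej(angles): joint-space move.
- hand.grip(opening, strength=None): finger opening in m; strength is the grip in N (None keeps the last); returns when the fingers have stopped.
- robot.wait(seconds).
- robot.ik(position, orientation): joint angles nearest the present ones, or None.
- vision.snapshot(name): name is "scene" or "top" or "wrist"; returns a dict with "frame" (400x640x3 uint8, red, green, blue), "fx", "fy", "cx", "cy" (pixels), "origin" and "rotation" of the camera in the world. Camera axes: x right, y down, z forward; pixel columns grow to the right and rows downward; lengths in m; the calibration is good to about 2 mm. A picture is of the moment at which its call begins. There is no depth.
A pose or a line that the arm cannot do raises robot.Unreachable and nothing moves.
- robot.sign_off(): hands the job in; it is judged then, once.
Readings, each from a call of its own:
- get_t(): time.
- get_joint_positions(): joint angles.
- get_qvel(): joint speeds.
- get_effort(): joint torques, N m.
- get_position(): TCP position.
- get_orientation(): TCP orientation.
- get_contact_force(): force on the tool from outside, world axes, zero at the start.
- get_moment(): the same for the moment, N m.
- get_finger_gap(): finger opening in m.
- get_grasp_force(): force on a finger pad.
Only numpy, scipy, OpenCV 4.12 (cv2) and the standard library are available. Lean on these libraries where they do the work, as an engineer would, in place of code of your own. Each camera call takes 0.05 s, during which the arm holds its last target. There are 200 camera calls.

## Working session

There is one attempt and no reset: what is moved stays moved. The work goes in short steps, each a Python script; the robot and the scene stay as the last script left them, time stands still between calls to the robot, and variables do not carry over. Pictures are saved under pics/ and viewed, at most 10 in all, crops included, and the job is handed in when it is done.

```bash
mkdir -p pics; python3 - <<'E'
from rig import *
import cv2,numpy as np
for n in("scene","top"):
    s=vision.snapshot(n); cv2.imwrite(f"pics/{n}0.png",s["frame"][:,:,::-1])
    print(n,s["fx"],s["fy"],s["cx"],s["cy"],s["origin"],np.round(s["rotation"],4).tolist())
print(get_t(),get_orientation())
E
```

```text
scene 400.7954610927423 400.7954610927423 320.92040927522555 198.5504998303396 [ 0.08549035 -0.91077921  0.98669592] [-0.4158, 0.8851, -0.1855, 0.0961]
top 507.2674201898781 507.2674201898781 319.0691519256941 190.0016892072534 [-0.26184557 -0.01327744  1.51732233] [-0.1794, 0.7198, -0.6486, 0.1703]
0.1 [-5.79169192e-04  9.93634694e-01  1.12648806e-01 -7.39332335e-05]
```

View pics/scene0.png

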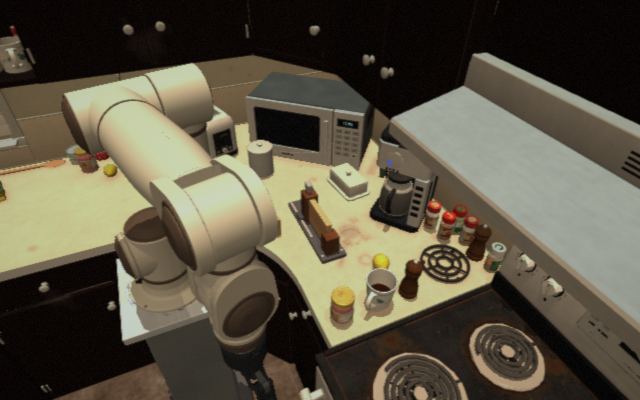

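View pics/top0.png

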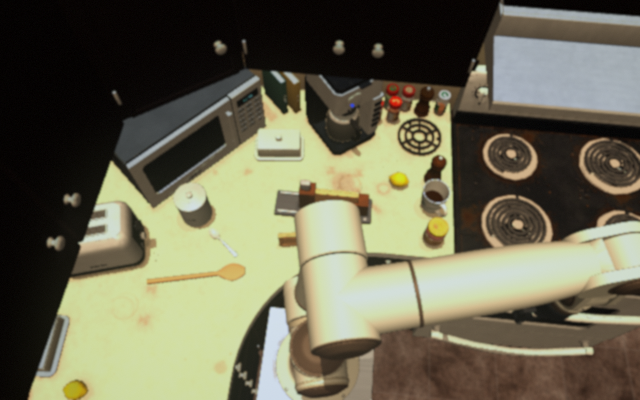

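The scene view shows the clamp with its plate at about (290-345, 200-260), the steel lug near (309,187) and the jam jar, mug, grinder and lemon to the right of it. The top view shows the plate from about (276,190) to (370,222), partly hidden by the arm. "rotation" is a quaternion. Next: rough location, then a close look from the wrist camera.

```bash
cat > h.py <<'E'
from rig import *
import cv2,numpy as np
from scipy.spatial.transform import Rotation as R
def rot(s):
    q=np.array(s["rotation"]); return R.from_quat(q,scalar_first=True).as_matrix() if q.shape==(4,) else q
def ray(s,p,z):
    d=rot(s)@[(p[0]-s["cx"])/s["fx"],(p[1]-s["cy"])/s["fy"],1]; o=np.array(s["origin"])
    return o+d*(z-o[2])/d[2]
def proj(s,X):
    c=rot(s).T@(np.array(X)-s["origin"]); return np.array([s["fx"]*c[0]/c[2]+s["cx"],s["fy"]*c[1]/c[2]+s["cy"]])
def down(a): # tool down, closing axis (tool y) along world angle a
    y=np.array([np.cos(a),np.sin(a),0]); z=np.array([0,0,-1.]); 
    return R.from_matrix(np.c_[np.cross(y,z),y,z]).as_quat(scalar_first=True)
def save(n,f): cv2.imwrite(f"pics/{n}.png",f[:,:,::-1])
E
python3 - <<'E'
from h import *
s=vision.snapshot("scene");t=vision.snapshot("top")
for p in[(290,203),(322,260),(345,250)]: print("scene plate",ray(s,p,.015).round(3))
print("lug",ray(s,(308,184),.164).round(3))
for p in[(279,190),(275,216),(370,222)]: print("top plate",ray(t,p,.015).round(3))
print("topunk",ray(t,(280,240),0).round(3))
for n,p in dict(jar=(344,318),mug=(378,303),grinder=(409,296),lemon=(382,267),can=(261,174),butter=(350,192)).items(): print(n,ray(s,p,0).round(3))
w=vision.snapshot("wrist");M=R.from_quat(get_orientation(),scalar_first=True).as_matrix()
print("cam in tool",M.T@(np.array(w["origin"])-get_position()),(M.T@rot(w)).round(2).tolist(),w["fx"])
E
```

```text
scene plate [0.464 0.181 0.015]
scene plate [ 0.458 -0.125  0.015]
scene plate [ 0.545 -0.115  0.015]
lug [0.497 0.083 0.164]
top plate [0.542 0.185 0.015]
top plate [0.444 0.185 0.015]
top plate [ 0.456 -0.127  0.015]
topunk [0.368 0.158 0.   ]
jar [ 0.431 -0.337  0.   ]
mug [ 0.546 -0.332  0.   ]
grinder [ 0.645 -0.347  0.   ]
lemon [ 0.629 -0.217 -0.   ]
can [0.425 0.421 0.   ]
butter [ 0.712  0.169 -0.   ]
cam in tool [ 0.08420704 -0.00014932 -0.14130231] [[-0.0, -0.94, -0.33], [1.0, -0.0, 0.0], [-0.0, -0.33, 0.94]] 279.16223027239835
```

```bash
python3 - <<'E'
from h import *
for a in(0,np.pi):
  for p in[(.5,-.005,.3),(.5,-.005,.1),(.5,.09,.15),(.5,.15,.15)]:
    q=robot.ik(p,down(a)); print(a,p,None if q is None else np.round(q,2))
E
```

```text
0 (0.5, -0.005, 0.3) [-0.01  0.    0.23  1.79  0.    1.56]
0 (0.5, -0.005, 0.1) [-0.01 -0.04 -0.21  1.4   0.    1.56]
0 (0.5, 0.09, 0.15) [ 0.18 -0.03 -0.1   1.5   0.    1.75]
0 (0.5, 0.15, 0.15) [ 0.29  0.   -0.07  1.5   0.    1.86]
3.141592653589793 (0.5, -0.005, 0.3) [-0.01  0.    0.23  1.79  0.   -1.58]
3.141592653589793 (0.5, -0.005, 0.1) [-0.01 -0.04 -0.21  1.4   0.   -1.58]
3.141592653589793 (0.5, 0.09, 0.15) [ 0.18 -0.03 -0.1   1.5   0.   -1.39]
3.141592653589793 (0.5, 0.15, 0.15) [ 0.29  0.   -0.07  1.5   0.   -1.28]
```

```bash
python3 - <<'E'
from h import *
robot.movep([.50,-.03,.32],down(0))
w=vision.snapshot("wrist"); save("w1",w["frame"]); t=vision.snapshot("top"); save("t1",t["frame"])
print(get_t(),get_joint_positions(),w["origin"])
E
```

```text
2.625 [-6.12546731e-02  2.19651348e-02  2.83813212e-01  1.83287631e+00
 -7.57709250e-05  1.51091834e+00] [0.49935983 0.05425378 0.46125005]
```

View pics/w1.png

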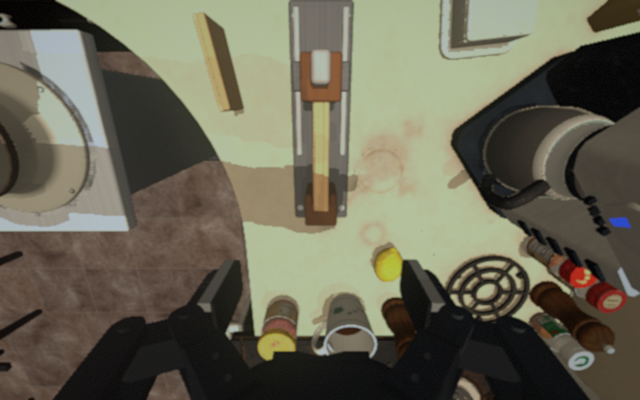

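The wrist view shows the clamp squarely: plate edges at columns ≈290-354, board strip at (313-330, 100-212), lug at (320,68), and a look-alike board standing at (195-242, 12-112). I'll measure by masks.

```bash
python3 - <<'E'
from h import *
w=vision.snapshot("wrist"); f=w["frame"]
hsv=cv2.cvtColor(f,cv2.COLOR_RGB2HSV)
for r in (55,68,80,120,150,180,200): print(r,[tuple(map(int,f[r,c])) for c in range(284,362,6)])
print([ (r,tuple(map(int,f[r,320]))) for r in range(40,226,8)])
# edges per row, subpixel, by column gradient
g=cv2.cvtColor(f,cv2.COLOR_RGB2GRAY).astype(float)
def edge(rows,c0,c1,z,sgn):
    P=[]
    for r in rows:
        d=sgn*np.diff(g[r-1:r+2,c0:c1+1].mean(0)); k=d.argmax(); P.append(ray(w,(c0+k+.5,r),z)[:2])
    P=np.array(P); m=np.polyfit(P[:,1],P[:,0],1)
    res=P[:,0]-np.polyval(m,P[:,1]); ok=abs(res)<2*res.std()+1e-6; m=np.polyfit(P[ok,1],P[ok,0],1)
    print("slope %.4f x(y=0) %.4f sd %.4f"%(m[0],m[1],res.std()))
print("plate L,R"); edge(range(105,205,4),286,301,.015,-1); edge(range(105,205,4),341,356,.015,1)
print("board L,R"); edge(range(108,185,4),306,318,.115,1); edge(range(108,185,4),324,336,.115,-1)
print("lug L,R"); edge(range(58,80,3),304,318,.164,1); edge(range(58,80,3),323,337,.164,-1)
for c in(316,320,324): print("col",c,[(r,int(g[r,c])) for r in list(range(42,60,2))+list(range(76,108,2))+list(range(184,228,2))])
E
```

```text
55 [(176, 187, 154), (123, 125, 102), (178, 178, 164), (128, 84, 54), (125, 82, 53), (176, 176, 163), (177, 185, 172), (177, 179, 165), (136, 91, 59), (137, 91, 57), (175, 182, 167), (103, 100, 91), (176, 187, 153)]
68 [(177, 181, 145), (137, 140, 111), (115, 110, 101), (121, 81, 52), (126, 83, 52), (175, 170, 155), (177, 186, 172), (177, 179, 165), (137, 92, 61), (136, 90, 57), (122, 118, 109), (99, 99, 85), (178, 189, 156)]
80 [(178, 180, 145), (147, 146, 117), (112, 108, 100), (124, 82, 52), (135, 89, 55), (165, 156, 141), (176, 169, 153), (173, 167, 151), (138, 90, 58), (136, 91, 58), (122, 117, 108), (105, 108, 89), (178, 188, 151)]
120 [(179, 181, 145), (176, 179, 142), (154, 149, 135), (108, 103, 94), (108, 103, 95), (177, 171, 116), (179, 182, 125), (179, 182, 125), (115, 111, 102), (115, 110, 101), (175, 178, 163), (163, 171, 136), (179, 188, 152)]
150 [(179, 190, 153), (180, 190, 155), (129, 123, 111), (125, 121, 110), (108, 103, 94), (167, 146, 97), (179, 173, 118), (179, 171, 115), (112, 107, 98), (111, 106, 97), (162, 160, 145), (179, 189, 152), (179, 187, 152)]
180 [(15
[... 2125 characters left out ...]
200, 125), (202, 125), (204, 126), (206, 126), (208, 126), (210, 111), (212, 71), (214, 67), (216, 66), (218, 67), (220, 65), (222, 66), (224, 71), (226, 119)]
col 324 [(42, 110), (44, 111), (46, 110), (48, 112), (50, 152), (52, 174), (54, 182), (56, 182), (58, 182), (76, 183), (78, 183), (80, 171), (82, 143), (84, 92), (86, 68), (88, 82), (90, 102), (92, 101), (94, 101), (96, 102), (98, 100), (100, 85), (102, 131), (104, 169), (106, 169), (184, 129), (186, 130), (188, 129), (190, 130), (192, 129), (194, 130), (196, 130), (198, 130), (200, 130), (202, 130), (204, 132), (206, 132), (208, 136), (210, 130), (212, 75), (214, 70), (216, 68), (218, 69), (220, 68), (222, 65), (224, 70), (226, 114)]
```

```bash
python3 - <<'E'
from h import *
w=vision.snapshot("wrist")
a=ray(w,(320,49.8),.164);b=ray(w,(320,82),.164);c=ray(w,(320,210.8),.115);d=ray(w,(320,225),.085);e=ray(w,(320,101.5),.127)
print(a,b,c,d,e)
l=(a[1]+b[1])/2; print("lug y",l,"yc from board",c[1]+.075,"from fixed jaw",d[1]+.11)
X=.499
robot.move_l([X,l,.20],.2); robot.move_l([X,l,.133],.1,guard=15)
print(get_position(),get_contact_force())
hand.grip(0,50); print(get_finger_gap(),get_grasp_force(),get_contact_force())
E
```

```text
[0.49871194 0.10457497 0.164     ] [0.49864158 0.07655957 0.164     ] [ 0.49813063 -0.07681051  0.115     ] [ 0.49796916 -0.1104375   0.085     ] [0.49850289 0.0591588  0.127     ]
lug y 0.09056726656274278 yc from board -0.0018105088637507954 from fixed jaw -0.0004374987677025627
[0.49930473 0.09056913 0.13371228] [ 0.79985888 -0.12596754 -0.55003253]
0.019094083121126773 52.18466877937317 [ 4.99721341 -0.19926675  0.8299725 ]
```

```bash
python3 - <<'E'
from h import *
p=get_position(); 
robot.move_l(p+[0,.053,0],.06); print(get_position()-p,get_contact_force(),get_finger_gap())
hand.grip(.085); print(get_position(),get_contact_force())
q=get_position(); robot.move_l(q+[0,0,.10],.15)
robot.move_l([.499,-.03,.32],.25)
w=vision.snapshot("wrist"); save("w2",w["frame"]); print(get_t())
E
```

```text
[1.33016848e-04 5.34365799e-02 9.96400690e-06] [ 4.16301234  1.71812091 -1.46498127] 0.019667860803309848
[0.4997196  0.14359385 0.13334425] [0.47298827 0.19460913 0.3055738 ]
8.625
```

View pics/w2.png

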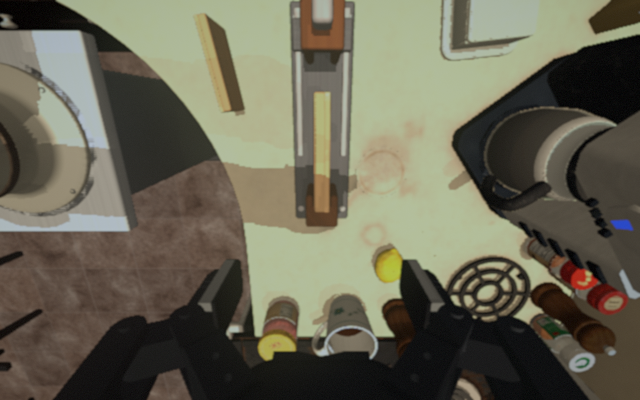

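The jaw is open, its lug now at (322,10); the board still stands, strip (313-330, 92-211). Now measure its ends and grasp.

```bash
python3 - <<'E'
from h import *
w=vision.snapshot("wrist"); g=cv2.cvtColor(w["frame"],cv2.COLOR_RGB2GRAY).astype(float)[:,315:327].mean(1)
d=np.diff(g); a=82+d[82:104].argmax()+.5; b=203+d[203:218].argmin()+.5
ya,yb=ray(w,(321,a),.115)[1],ray(w,(321,b),.115)[1]; yc=(ya+yb)/2; print(a,b,ya,yb,yc)
robot.move_l([.4995,yc,.17],.2); print(robot.move_l([.4995,yc,.078],.1,guard=12),get_position())
f0=get_contact_force()
hand.grip(0,60); print(get_finger_gap(),get_contact_force()-f0,get_position(),get_t())
E
```

```text
92.5 212.5 0.07060230774074287 -0.07735249764860222 -0.0033750949539296735
False [ 0.49991052 -0.00337977  0.07871817]
0.019311716739012275 [0.61738417 1.15046145 1.78923079] [ 0.49969023 -0.00337118  0.07823466] 11.2583
```

```bash
python3 - <<'E'
from h import *
p=get_position(); x,y,z=p; np.save("g.npy",p)
robot.move_l([x,y+.004,z+.002],.03)
robot.move_l([x,y+.004,z+.20],.12); print(get_finger_gap(),get_contact_force())
j=np.array(get_joint_positions()); q=robot.ik(get_position(),down(np.pi)); print(j.round(3),np.round(q,3))
robot.movej(q); print(get_position(),get_finger_gap(),get_t())
s=vision.snapshot("scene"); save("s3",cv2.resize(s["frame"][60:300,180:480],None,fx=2,fy=2)); t=vision.snapshot("top")
E
```

```text
0.018891789013274197 [ 0.6903349   0.30411637 -1.56131489]
[ 1.000e-03 -1.000e-02  1.660e-01  1.749e+00 -0.000e+00  1.572e+00] [ 1.000e-03 -1.100e-02  1.650e-01  1.748e+00  0.000e+00 -1.570e+00]
[0.49949783 0.00061928 0.27762147] 0.019043388449886223 16.0083
```

View pics/s3.png

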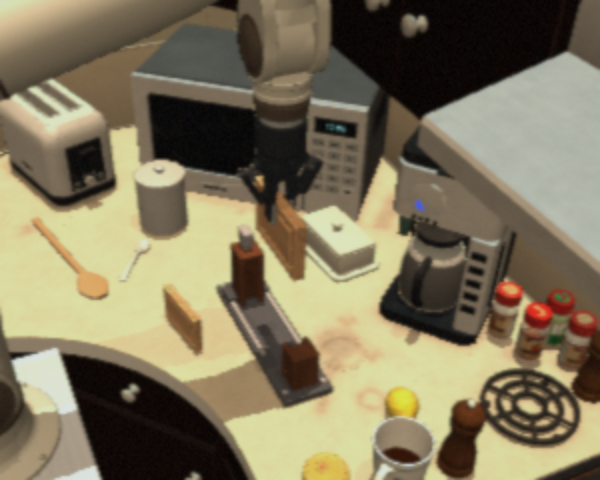

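The board hangs level and upright, turned with its grooved face to the front, above the clear clamp. Now lower it with a guard.

```bash
python3 - <<'E'
from h import *
x,y,z=np.load("g.npy"); X=.4995;Y=y+.004
robot.move_l([X,Y,z+.085],.15)
print(robot.move_l([X,Y,z+.004],.05,guard=8),get_position()-[x,y,z],get_contact_force(),get_finger_gap())
E
```

```text
False [-1.31911946e-05  3.99643352e-03  4.29625066e-03] [ 0.61556544 -0.24010297 -2.45603108] 0.019340737537005208
```

```bash
python3 - <<'E'
from h import *
x,y,z=np.load("g.npy"); X=.4995;Y=y+.004
print(robot.move_l([X,Y,z-.003],.02,guard=5),get_position()-[x,y,z],get_contact_force())
hand.grip(.085); print(get_contact_force())
robot.move_l([X,Y,z+.09],.12); robot.move_l([X,.03,.32],.25)
w=vision.snapshot("wrist"); save("w4",w["frame"]); print(get_t())
E
```

```text
True [ 3.18018678e-04  3.98906896e-03 -3.58098018e-05] [1.38238987 1.24381742 3.37096947]
[0.14602269 0.40462052 0.43863786]
21.4667
```

View pics/w4.png

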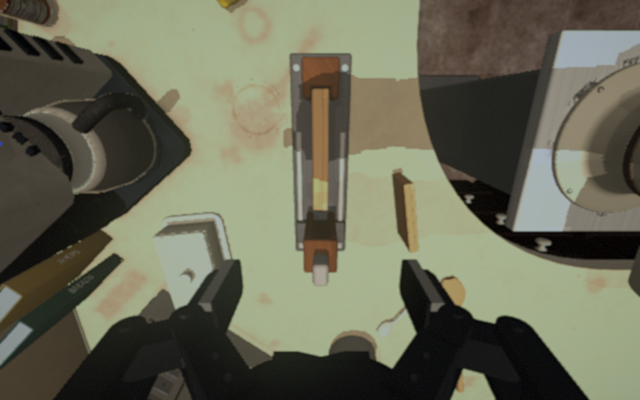

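The board stands straight in the fixed slot (strip at (313-328, 88-208)), jaw still open. Now shut the jaw.

```bash
python3 - <<'E'
from h import *
robot.move_l([.4995,.1437,.20],.25); print(robot.move_l([.4995,.1437,.133],.1,guard=12))
hand.grip(0,50); print(get_finger_gap(),get_contact_force())
print(robot.move_l([.4995,.083,.133],.04,guard=15),get_position(),get_contact_force())
robot.wait(.3); print(get_position(),get_contact_force(),get_t())
E
```

```text
False
0.01921183333490861 [ 3.18774421 -0.65514916  1.51619628]
True [0.49981057 0.08839923 0.13330164] [0.34704745 3.54310545 3.78950687]
[0.49983025 0.08838426 0.1332887 ] [-3.1990005  -0.07394584  5.09313943] 25.275
```

```bash
python3 - <<'E'
from h import *
hand.grip(.085); robot.move_l([.4995,.0884,.22],.15); robot.move_l([.4995,.03,.32],.25)
w=vision.snapshot("wrist"); f=w["frame"]
yo=.0884-.092
for n,z,X in(("board ends",.115,[(0,-.075),(0,.06)]),): print(n,[proj(w,[.499+a,yo+b,z]).round(1) for a,b in X])
g=cv2.cvtColor(f,cv2.COLOR_RGB2GRAY).astype(float)
P=[]
for r in range(100,185,5):
    d=np.diff(g[r-1:r+2].mean(0)); l=304+d[304:320].argmax()+.5; q=320+d[320:338].argmin()+.5; a=ray(w,(l,r),.115);b=ray(w,(q,r),.115); P.append([a[1],a[0],b[0]])
P=np.array(P);print("L",np.polyfit(P[:,0],P[:,1],1),"R",np.polyfit(P[:,0],P[:,2],1))
h=f[30:290,240:400]; save("w5",cv2.resize(h,None,fx=2.2,fy=2.2)); s=vision.snapshot("scene")["frame"][150:290,250:400]; save("s5",cv2.resize(s,None,fx=4,fy=4)); print(get_t())
E
```

```text
board ends [array([320.5,  83.8]), array([320.5, 196.7])]
L [0.00263735 0.5085262 ] R [0.00279827 0.48963323]
27.3667
```

View pics/w5.png

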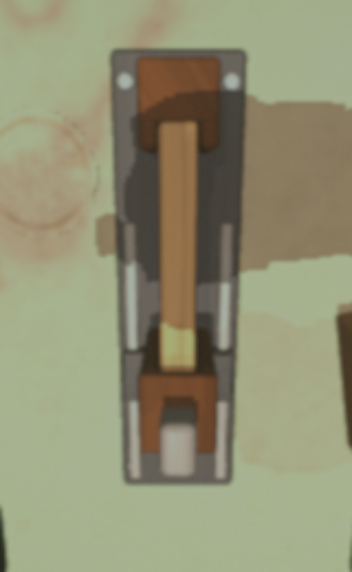

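View pics/s5.png

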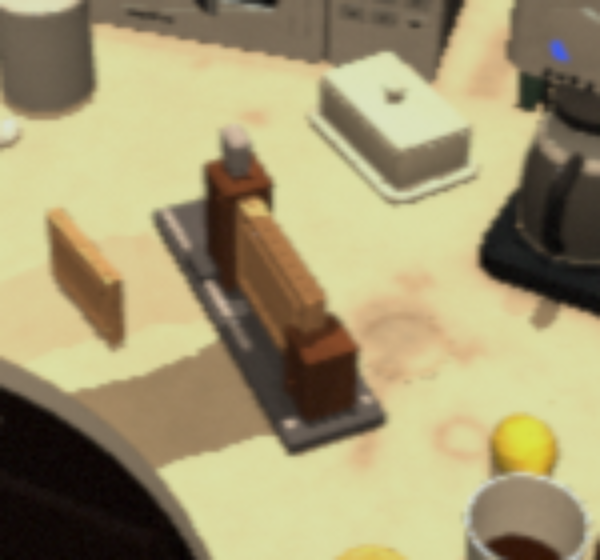

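Both views show the board upright and square between the jaws. The lip-to-end spacing (rows 85.5-198) matches the shut position, the groove line shows on the front face, and the bystanders in view stand where they did.

```bash
python3 -c "
from h import *
print(robot.sign_off(),get_t())"
```

```text
the job is handed in; nothing more can be done
the job is handed in; nothing more can be done
```

The board is back in the clamp with its grooved face to the front, the jaw is shut on it, and I handed the job in at about 27 s of the 69 s allowed; the judge's result was not shown.

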